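Mount the sanding drum on the spindle sander

TASK

Mount the red-collared sanding drum, which lies in the wooden cradle, on the bench sander. First stand it upright on the bench with its red end up and let go of it; then take it again from above and slide it down over the spindle, turned so that its D-shaped bore matches the flat of the shaft, until it sits fully home on the flange, and let go. Leave everything else where it is.

Things in the scene. Friction and masses are not known exactly. Their poses are not given: they have to be found in the camera images.
- drum: The sanding drum: cylinder 48 mm in diameter, 80 mm long, 0.15 to 0.31 kg, rigid, brown grit, red collar on the last 10 mm at its red (upper) end. Origin: on its axis at the plain (lower) end; +z runs along the axis to the red end. Its D bore goes right through; the bore's flat is on the +x side. It starts lying level, axis 40 mm above the bench, free to grip across between the saddles.
- drum_top (a point): Centre of the drum's red end face, axes as the drum's. Here the D bore is seen: an aluminium-lined hole 21.8 mm in diameter with a flat 5.9 mm from the axis on the +x side; a short white line on the end face lies on that same +x side, over the flat.
- cradle: Dark wooden cradle, fixed: base 56 mm (x) by 100 mm (y), 10 mm thick, with two V saddles 10 mm thick, 34 mm either side of the middle (clear between them); their tops are 10 mm or more below the drum's axis, within 32 mm of the mid-plane. Origin: centre of its underside. The drum lies centred along the cradle's y axis, red end towards -y.
- spindle: The sander's upright spindle, fixed, locked against turning; it may face any way. Origin: on its axis at the top face of its steel flange (42 mm across), 18 mm above the bench; the drum's lower end rests on this face when fully home. The shaft's flat is on the +x side; a short white line on the flange's top also lies on the +x side.
- shaft_tip (a point): Tip of the shaft, 50 mm above the flange's face, axes as the spindle's. The shaft is 20 mm in diameter with a flat all the way up, 5 mm from the axis on the +x side; its top 5 mm are reduced to 16.4 mm, flat 3.5 mm from the axis, as a lead-in.
- sander: The sander's square aluminium plate, 220 by 220 by 12 mm, fixed on the bench, the spindle in its middle. A grey fence stands along its +x edge, 85 to 110 mm from the spindle's axis, 47 mm above the bench, with two black knobs to 61 mm. Origin: centre of its underside. The bench is clear between this plate and the cradle.
- spare: Bystander, not to be moved: a wider spare drum with a blue collar, 60 mm in diameter, 80 mm high, standing upright; origin at the centre of its underside.
- mallet: Bystander, not to be moved: round wooden carver's mallet standing on its head, 92 mm across, 255 mm high; origin at the centre of its underside.
- chisel_a: Bystander, not to be moved: wide chisel with a wooden handle, 250 mm long, 30 mm high, lying along its x axis; origin near its middle on the bench.
- chisel_b: Bystander, not to be moved: narrow chisel, 250 mm long, 30 mm high, lying along its x axis; origin near its middle on the bench.
- glue: Bystander, not to be moved: white glue bottle, 64 mm across, 160 mm high; origin at the centre of its underside.
- tape: Bystander, not to be moved: black tape measure, 70 by 45 mm, 65 mm high; origin at the centre of its underside.
- stone: Bystander, not to be moved: sharpening stone on a wooden base, 200 by 75 mm, 36 mm high; origin at the centre of its underside.
There are look-alikes about, which are no part of the job. What is shaped like the drum but purple is not meant.

How it is judged:
By the outcome, as a careful person would: the job done as asked, in the order asked, and still so for the second after the job is handed in, with the robot touching nothing.
It also fails if it takes over 61 s, if anything falls off the work surface, if the arm or the gripper's body presses on something with over 40 N, if the wrist force passes 120 N, or if a joint passes its speed limit or range.

ROBOT

A 6-joint arm with a two-finger parallel gripper is mounted at the origin on the work surface. World frame = base frame: x ahead of the robot, y to its left, z up, the work surface at z = 0. Lengths are in mm, angles in rad, forces in N, time in s.
With the tool pointing down it reaches from about 400 to 925 mm from the base axis. Payload 12.5 kg.
Tool frame: the origin (TCP) lies between the finger pads; the fingertips stand 19 mm ahead of it and the grasp point (between the pads) is the TCP (env.tips_ahead is the distance from the TCP to the fingertips, in mm); z points along the fingers, y is the line along which they close (so a half turn about z gives the same grasp; the last joint's range is limited). The gripper opens to 95 mm and grips with 3 to 60 N. Pads are 20 mm wide; open, the fingers measure 119 mm over their backs; the gripper's body (75 mm by 180 mm) begins 59 mm behind the grasp point.
Start: joints at [1.103, 0.491, 1.559, -0, 1.092, -0.106], TCP at [221.208, 584.561, 233.661] pointing down, gripper open.
Joint ranges: [-3.1, 3.1], [-0.84, 2.19], [0.05, 2.79], [-1.13, 4.28], [0.06, 2.93], [-2.69, 2.69]. Speed limits (rad/s): [2.22, 2.22, 2.79, 3.14, 3.14, 3.14].

INTERFACE

Orientations are given as [roll, pitch, yaw] about the fixed x, y, z axes, in that order (R = Rz(yaw) Ry(pitch) Rx(roll)).
In Python, from cell import env gives the robot as it stands.
- The arm moves only by the shell command python3 -m crank 'ROWS'. ROWS is JSON, a list of rows, each a list of 5 numbers: the shift along the tool's x, y, z in mm, then the turn about the tool's z in degrees, then the finger opening in mm, from 0 to 95.1. In form: [[dx, dy, dz, yaw, grip], ...]. A call has 1 to 10 rows; each row is the pose to reach, as a shift and turn from the pose commanded when the call began, along the tool's axes at that moment; what a row does not reach only later rows make up. A row lasts 1/12 s, in which the tool goes at most 41.7 mm and 7.16 degrees, less where a joint would pass 70% of its speed; a pose out of reach is approached as far as the arm can. A call with a gripper value outside its range is refused whole. The fingers move at their own pace and stop on an object; the grip force is fixed at half the most. Time passes only in rows, so rows that repeat a pose let the fingers close. It gives the time, the measured TCP pose, the force, the opening and the grip force at its end, in the units of the state.
- env.state(): the state, without advancing time (a new reading comes with each control period).
- env.read_camera(name): name is "scene" or "side" or "wrist"; returns a dict with "img" (480x640x3 uint8, blue, green, red), "K" (3x3 intrinsics, pixels), "pose" (4x4, takes a point from camera to world coordinates). Camera axes: x right, y down, z forward; pixel columns grow to the right and rows downward; lengths in mm; the calibration is good to about 2 mm. A picture is of the moment at which its call begins. There is no depth.
- env.job_done(): hands the job in; it is judged then, once.
The state is a dict: "t": time; "joints": joint angles; "qvel": joint speeds; "tau": joint torques, N m; "eef_pos": TCP position; "tcp_rot": TCP orientation; "ft_force": force on the tool from outside, world axes, zero at the start; "moment": the same for the moment, N m; "opening": opening from 0.0 (shut) to 1.0 (fully open); "grip_force": force on a finger pad.
Only numpy, scipy, OpenCV 4.12 (cv2) and the standard library are available. Lean on these libraries where they do the work, as an engineer would, in place of code of your own. Each camera call takes 0.05 s, during which the arm holds its last target. There are 200 camera calls.

## Working session

There is one attempt and no reset: what is moved stays moved. The work goes in short steps, Python scripts to look and compute and a shell command to move; the robot and the scene stay as the last step left them, time stands still between calls to the robot, and variables do not carry over. Pictures are saved under pics/ and viewed, at most 10 in all, crops included, and the job is handed in when it is done.

```bash
mkdir -p pics; ls; python3 - <<'E'
from cell import env
import cv2,numpy as np
for n in("scene","side","wrist"):
    c=env.read_camera(n);cv2.imwrite(f"pics/{n}0.png",c["img"]);np.savez(f"pics/{n}0.npz",**c)
    print(n,c["K"].tolist(),c["pose"].round(3).tolist())
print(env.state())
E
```

```text
pics
scene [[473.4221136733724, 0.0, 313.75419921937385], [0.0, 473.4221136733724, 245.12055098825974], [0.0, 0.0, 1.0]] [[-0.864, 0.354, -0.358, 986.358], [0.504, 0.614, -0.608, 730.597], [0.004, -0.706, -0.708, 967.63], [0.0, 0.0, 0.0, 1.0]]
side [[558.4530845506627, 0.0, 313.8091055566887], [0.0, 558.4530845506627, 240.83384899444482], [0.0, 0.0, 1.0]] [[0.929, -0.224, 0.293, 160.051], [-0.369, -0.575, 0.73, -956.336], [0.005, -0.787, -0.617, 872.644], [0.0, 0.0, 0.0, 1.0]]
wrist [[358.0089771746483, 0.0, 322.50451179304685], [0.0, 358.0089771746483, 235.67048643870416], [0.0, 0.0, 1.0]] [[0.355, 0.908, 0.223, 158.661], [0.935, -0.345, -0.086, 608.041], [-0.002, 0.239, -0.971, 385.025], [0.0, 0.0, 0.0, 1.0]]
{'t': 0.15, 'joints': array([ 1.10336931e+00,  4.91443756e-01,  1.55932520e+00, -2.65355694e-05,
        1.09170089e+00, -1.05629763e-01]), 'qvel': array([ 0.00158618, -0.00194036, -0.00241687, -0.0004328 ,  0.00247146,
       -0.00025185]), 'tau': array([ 1.67389608e-03, -6.12900853e+01, -2.58277524e+01,  6.92300498e-02,
        4.73230239e-02, -3.22581377e-05]), 'eef_pos': array([221.14767914, 584.38686666, 233.17647636]), 'tcp_rot': array([-3.14071786e+00, -6.90797664e-05,  2.77980761e+00]), 'ft_force': array([-0.37560671,  0.75866776,  0.78672544]), 'moment': array([-0.01221145,  0.03381803,  0.05422632]), 'grip_force': 0.0, 'opening': 1.0000509557009147}
```

View pics/scene0.png

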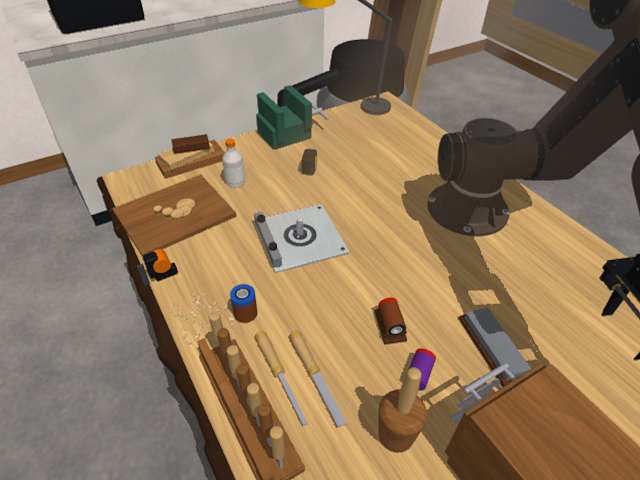

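View pics/side0.png

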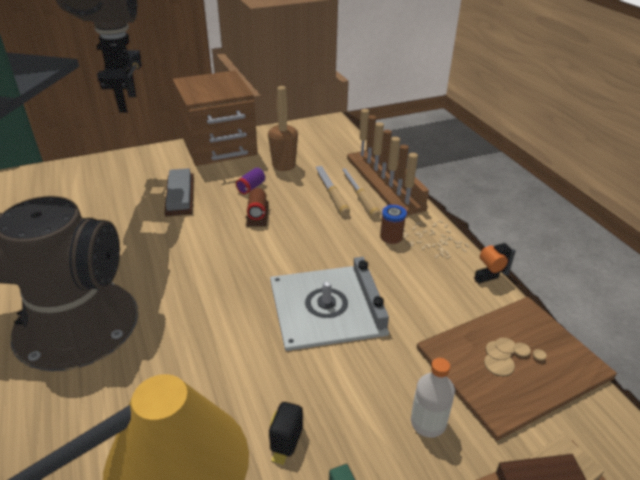

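Candidates for the drum: brown with a red collar, in the cradle, at scene (392,320) / side (257,208); the purple look-alike at scene (422,368) / side (250,180); the blue-collared spare at scene (243,302). I choose the one in the cradle and check it in a close crop.

```bash
python3 - <<'E'
import cv2,numpy as np
s=cv2.imread("pics/scene0.png");d=cv2.imread("pics/side0.png")
f=lambda im,x,y,w,h,k:cv2.resize(im[y:y+h,x:x+w],None,fx=k,fy=k,interpolation=cv2.INTER_CUBIC)
a=np.vstack([np.hstack([f(s,365,285,65,50,6),f(d,230,180,65,50,6)]),np.hstack([f(s,250,200,100,75,3.9),f(d,270,255,100,75,3.9)])])
print(a.shape);cv2.imwrite("pics/crop1.png",a)
E
```

```text
(592, 780, 3)
```

View pics/crop1.png

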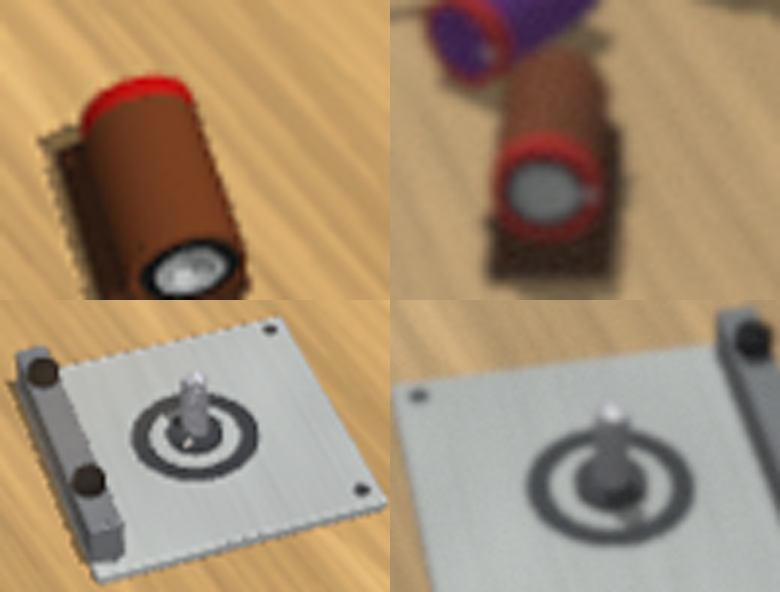

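The crop shows a brown drum with a red collar, red end towards the sander, its face centred at side (256.2,211.7), white line on its right. The shaft tip is at scene (299.7,220) and side (326.9,283.7).

```bash
cat > h.py <<'E'
import numpy as np,cv2
from cell import env
from scipy.spatial.transform import Rotation as Ro
def ray(c,p):
    K,T=c["K"],c["pose"];d=T[:3,:3]@np.linalg.solve(K,[*p,1.]);return T[:3,3],d
def at(c,p,z):
    o,d=ray(c,p);return o+d*(z-o[2])/d[2]
def tri(prs):
    A=np.zeros((3,3));b=np.zeros(3)
    for c,p in prs:
        o,d=ray(c,p);d=d/np.linalg.norm(d);M=np.eye(3)-np.outer(d,d);A+=M;b+=M@o
    return np.linalg.solve(A,b)
def proj(c,X):
    q=np.linalg.inv(c["pose"])@[*X,1];u=c["K"]@q[:3];return u[:2]/u[2]
def totool(d,s=None):
    s=s or env.state();return Ro.from_euler('xyz',s["tcp_rot"]).inv().apply(d)
E
python3 - <<'E'
from h import *
s=dict(np.load("pics/scene0.npz"));d=dict(np.load("pics/side0.npz"))
np.set_printoptions(precision=1,suppress=True)
print("top",at(d,(256.2,211.7),40),"plain",at(s,(396.7,329.7),40))
print("tip s",at(s,(299.7,220),68),"d",at(d,(326.9,283.7),68),tri([(s,(299.7,220)),(d,(326.9,283.7))]))
print("mallet",at(s,(402,430),40),at(d,(283,155),40),"purple",at(s,(422,368),24),"stone",at(s,(495,340),36),"spare",at(s,(243,295),80))
print("flange line s",at(s,(250+187/3.9,200+141/3.9),18),"fl d",at(d,(270+638/3.9-100,255+220/3.9),18))
R=Ro.from_euler('xyz',env.state()["tcp_rot"]).as_matrix();print(R)
w=dict(np.load("pics/wrist0.npz"));print("cam in tool",R.T@(w["pose"][:3,3]-env.state()["eef_pos"]))
E
```

```text
top [462.3 197.6  40. ] plain [489.7 274.1  40. ]
tip s [ 515.3 -148.3   68. ] d [ 514.2 -150.9   68. ] [ 514.7 -149.6   66.7]
mallet [626.9 471.5  40. ] [624.1 452.3  40. ] purple [494.9 377.   24. ] stone [307.5 409.5  36. ] spare [769.   29.5  80. ]
flange line s [ 527.2 -139.    18. ] fl d [ 515.7 -186.7   18. ]
[[-0.9  0.4 -0. ]
 [ 0.4  0.9 -0. ]
 [ 0.  -0.  -1. ]]
cam in tool [  66.8   -0.1 -151.8]
```

```bash
python3 -m crank '[[-362,-254,40,89,95],[-362,-254,40,89,95],[-362,-254,40,89,95],[-362,-254,40,89,95],[-362,-254,40,89,95],[-362,-254,40,89,95],[-362,-254,40,89,95],[-362,-254,40,89,95],[-362,-254,40,89,95],[-362,-254,40,89,95]]'
```

```text
t: 0.98
eef_pos: [455.3, 239.5, 196.0]
tcp_rot: [3.142, -0.0, 1.524]
ft_force: [1.0, 0.5, -0.1]
opening: 0.997
grip_force: 0.0
```

```bash
python3 -m crank '[[-10,6,0,17,95],[-10,6,0,17,95],[-10,6,0,17,95],[-10,6,0,17,95],[-10,6,0,17,95],[-10,6,0,17,95]]'; python3 - <<'E'
from h import *
c=env.read_camera("wrist");np.savez("pics/w1.npz",**c);cv2.imwrite("pics/w1.png",c["img"]);print(c["pose"].round(3))
E
```

```text
t: 1.48
eef_pos: [460.0, 231.3, 196.1]
tcp_rot: [-3.142, -0.0, 1.235]
ft_force: [-1.0, -0.2, 0.3]
opening: 0.997
grip_force: 0.0
[[ 9.44000e-01 -3.21000e-01 -7.80000e-02  4.81681e+02]
 [-3.30000e-01 -9.16000e-01 -2.26000e-01  2.94186e+02]
 [ 1.00000e-03  2.39000e-01 -9.71000e-01  3.47957e+02]
 [ 0.00000e+00  0.00000e+00  0.00000e+00  1.00000e+00]]
```

View pics/w1.png

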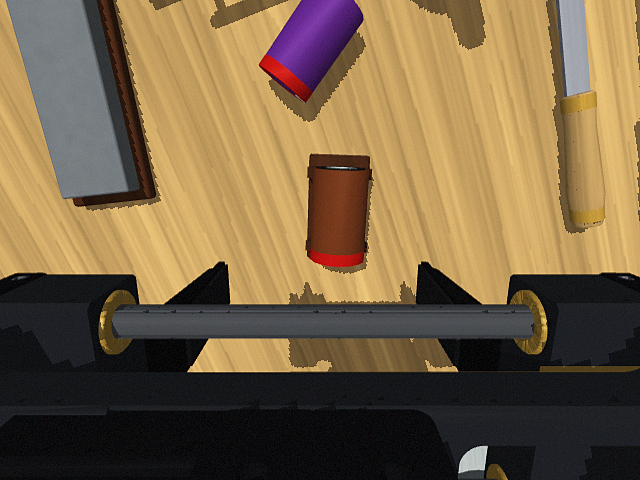

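```bash
python3 - <<'E'
from h import *
np.set_printoptions(precision=1,suppress=True)
c=dict(np.load("pics/w1.npz"))
hsv=cv2.cvtColor(c["img"],cv2.COLOR_BGR2HSV)
m=((hsv[...,0]<6)|(hsv[...,0]>175))&(hsv[...,1]>190)&(hsv[...,2]>120)
m[:220]=0;m[300:]=0;ys,xs=np.nonzero(m);print(xs.min(),xs.max(),ys.min(),ys.max(),ys[xs==337])
for r in(180,200,230,245): 
    print(r,[tuple(c["img"][r,x]) for x in (304,307,310,313,316,360,364,367,370,373)])
print("redend z64",at(c,(337,ys[xs==337].max()),64),"axis",at(c,(337,259),40),at(c,(339.5,175),40))
E
```

```text
310 363 249 266 [255 256 257 258 259 260 261 262 263 264 265 266]
180 [(np.uint8(104), np.uint8(175), np.uint8(212)), (np.uint8(103), np.uint8(172), np.uint8(207)), (np.uint8(10), np.uint8(15), np.uint8(26)), (np.uint8(20), np.uint8(38), np.uint8(78)), (np.uint8(15), np.uint8(40), np.uint8(91)), (np.uint8(16), np.uint8(40), np.uint8(90)), (np.uint8(20), np.uint8(41), np.uint8(83)), (np.uint8(11), np.uint8(30), np.uint8(66)), (np.uint8(52), np.uint8(82), np.uint8(103)), (np.uint8(41), np.uint8(62), np.uint8(82))]
200 [(np.uint8(105), np.uint8(173), np.uint8(214)), (np.uint8(115), np.uint8(193), np.uint8(233)), (np.uint8(22), np.uint8(40), np.uint8(75)), (np.uint8(19), np.uint8(41), np.uint8(81)), (np.uint8(15), np.uint8(42), np.uint8(90)), (np.uint8(22), np.uint8(44), np.uint8(92)), (np.uint8(21), np.uint8(37), np.uint8(79)), (np.uint8(50), np.uint8(82), np.uint8(104)), (np.uint8(109), np.uint8(184), np.uint8(228)), (np.uint8(97), np.uint8(159), np.uint8(197))]
230 [(np.uint8(101), np.uint8(168), np.uint8(207)), (np.uint8(57), np.uint8(93), np.uint8(121)), (np.uint8(24), np.uint8(40),
[... 157 characters left out ...]
(14), np.uint8(27), np.uint8(61)), (np.uint8(45), np.uint8(77), np.uint8(99)), (np.uint8(94), np.uint8(160), np.uint8(197)), (np.uint8(88), np.uint8(145), np.uint8(183))]
245 [(np.uint8(111), np.uint8(183), np.uint8(219)), (np.uint8(24), np.uint8(36), np.uint8(62)), (np.uint8(26), np.uint8(40), np.uint8(64)), (np.uint8(21), np.uint8(43), np.uint8(90)), (np.uint8(23), np.uint8(44), np.uint8(99)), (np.uint8(20), np.uint8(40), np.uint8(80)), (np.uint8(12), np.uint8(18), np.uint8(36)), (np.uint8(53), np.uint8(92), np.uint8(109)), (np.uint8(100), np.uint8(167), np.uint8(206)), (np.uint8(96), np.uint8(159), np.uint8(197))]
redend z64 [461.5 199.6  64. ] axis [462.  197.8  40. ] [488.  267.9  40. ]
```

The wrist view shows the drum's red end at (337,260) and its plain end at (339,172), with the purple look-alike apart at (312,45). I'll grip near the red end, with the tips above the saddle tops, and lift to see whether it swings upright.

```bash
python3 -m crank '[[-17,13,60,1,95],[-17,13,60,1,95],[-17,13,110,1,95],[-17,13,110,1,95],[-17,13,145,1,95],[-17,13,145,1,95],[-17,13,145,1,95]]';python3 -m crank '[[0,0,0,0,40],[0,0,0,0,40],[0,0,0,0,40],[0,0,0,0,40],[0,0,0,0,40],[0,0,0,0,40],[0,0,0,0,40],[0,0,0,0,40]]'
```

```text
t: 2.12
eef_pos: [466.3, 211.0, 51.1]
tcp_rot: [-3.139, 0.002, 1.217]
ft_force: [0.4, 1.1, 1.0]
opening: 0.997
grip_force: 0.0
t: 2.78
eef_pos: [466.5, 210.8, 51.2]
tcp_rot: [-3.141, 0.0, 1.215]
ft_force: [-2.2, 1.9, 7.7]
opening: 0.503
grip_force: 30.0
```

```bash
python3 -m crank '[[0,0,-20,0,40],[0,0,-40,0,40],[0,0,-70,0,40],[0,0,-70,0,40],[0,0,-70,0,40],[0,0,-70,0,40]]'; python3 - <<'E'
from h import *
c=env.read_camera("side");a=env.read_camera("scene");b=env.read_camera("wrist")
f=lambda im,x,y,w,h,k:cv2.resize(im[y:y+h,x:x+w],None,fx=k,fy=k,interpolation=cv2.INTER_CUBIC)
o=np.hstack([f(c["img"],200,140,120,100,3.3),f(a["img"],340,240,120,100,3.3)]);cv2.imwrite("pics/lift.png",o);print(o.shape)
E
```

```text
t: 3.28
eef_pos: [466.4, 210.7, 120.5]
tcp_rot: [-3.141, 0.0, 1.216]
ft_force: [0.2, -0.2, -1.1]
opening: 0.503
grip_force: 29.9
(330, 792, 3)
```

View pics/lift.png

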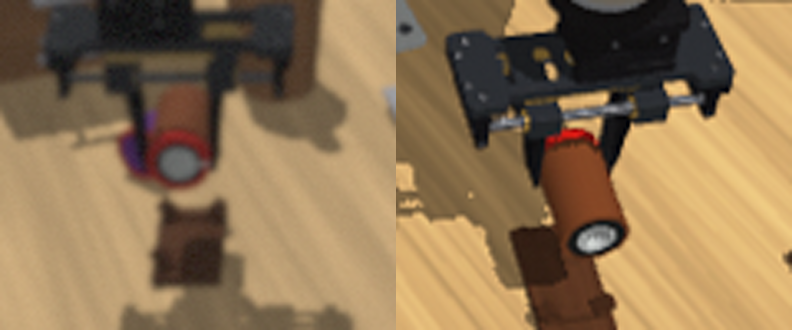

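The lift view shows that the drum stays level in the grip (side view at (180,160), scene view at (585,190)), so gravity alone won't swing it. Plan: put it back, regrip near the plain end, tip it up by pressing the red end on the fixed fence's top, then square it on the bench.

```bash
python3 -m crank '[[0,0,30,0,40],[0,0,55,0,40],[0,0,69,0,40],[0,0,69,0,40],[0,0,69,0,95],[0,0,69,0,95],[0,0,69,0,95],[0,0,69,0,95]]'; python3 -m crank '[[44,0,0,0,95],[44,0,0,0,95],[44,0,0,0,95],[44,0,0,0,40],[44,0,0,0,40],[44,0,0,0,40],[44,0,0,0,40],[44,0,0,0,40],[44,0,0,0,40]]'; python3 - <<'E'
from h import *
np.set_printoptions(precision=1,suppress=True)
s=dict(np.load("pics/scene0.npz"));d=dict(np.load("pics/side0.npz"))
k1=at(s,(250+43/3.9,200+72/3.9-3),61);k2=at(s,(250+88/3.9,200+181/3.9-3),61)
print("knobs",k1,k2,"side",at(d,(362,264),61),at(d,(377.5,300),61))
print("plate corners s",at(s,(250+275/3.9,200+18/3.9),12),at(s,(250+386/3.9,200+204/3.9),12),at(s,(250+97/3.9,200+282/3.9),0))
print("spare",at(s,(243,291),80),at(d,(394,212),80))
E
```

```text
t: 4.1
eef_pos: [466.9, 210.9, 52.5]
tcp_rot: [3.141, -0.001, 1.216]
ft_force: [-0.5, -0.2, 0.6]
opening: 0.725
grip_force: 0.0
t: 4.85
eef_pos: [482.1, 251.8, 52.2]
tcp_rot: [-3.142, -0.0, 1.215]
ft_force: [-1.1, 0.5, 0.1]
opening: 0.629
grip_force: 0.0
knobs [ 598.7 -227.8   61. ] [ 621.3 -109.2   61. ] side [ 615.6 -112.3   61. ] [ 595.9 -228.3   61. ]
plate corners s [ 395.1 -233.1   12. ] [431.8 -15.7  12. ] [641.6 -62.6  -0. ]
spare [763.9  18.3  80. ] [764.   17.9  80. ]
```

```bash
python3 -m crank '[[0,0,0,0,40],[0,0,0,0,40],[0,0,0,0,40],[0,0,0,0,40],[0,0,0,0,40],[0,0,-30,0,40],[0,0,-60,0,40],[0,0,-80,0,40],[0,0,-80,0,40]]'; python3 -m crank '[[-339,322,0,80,40],[-339,322,0,80,40],[-339,322,0,80,40],[-339,322,0,80,40],[-339,322,0,80,40],[-339,322,0,80,40],[-339,322,0,80,40],[-339,322,0,80,40],[-339,322,0,80,40],[-339,322,0,80,40]]'; python3 - <<'E'
from h import *
s=dict(np.load("pics/scene0.npz"))
print([proj(s,p).round() for p in ((640,-180,0),(690,-180,0),(750,-185,0),(690,-100,0),(690,-260,0))])
E
```

```text
t: 5.6
eef_pos: [483.1, 252.7, 135.5]
tcp_rot: [3.138, -0.004, 1.216]
ft_force: [1.0, -0.3, -0.6]
opening: 0.499
grip_force: 29.9
t: 6.43
eef_pos: [646.0, -132.8, 130.6]
tcp_rot: [-3.141, 0.002, -0.041]
ft_force: [0.9, 1.0, -1.7]
opening: 0.5
grip_force: 29.9
[array([257., 246.]), array([241., 252.]), array([221., 258.]), array([253., 270.]), array([230., 235.])]
```

```bash
python3 -m crank '[[18,38,0,8,40],[18,38,0,8,40],[18,38,0,8,40],[18,38,0,8,40],[18,38,0,8,40]]'; python3 - <<'E'
from h import *
np.set_printoptions(precision=2,suppress=True)
s=env.state();p=s["eef_pos"];print(p,s["tcp_rot"])
print(totool(np.array([665.9,-178.4,131])-p))
c=env.read_camera("side");a=env.read_camera("wrist");np.savez("pics/a.npz",**a)
f=lambda im,x,y,w,h,k:cv2.resize(im[y:y+h,x:x+w],None,fx=k,fy=k,interpolation=cv2.INTER_CUBIC)
o=np.hstack([f(c["img"],260,200,180,180,2.2),f(a["img"],120,120,400,360,1.1)]);cv2.imwrite("pics/f1.png",o)
E
```

```text
t: 6.85
eef_pos: [662.1, -168.2, 131.3]
tcp_rot: [-3.141, 0.002, -0.172]
ft_force: [0.6, 0.0, -1.2]
opening: 0.505
grip_force: 29.9
[ 662.12 -168.23  131.3 ] [-3.14  0.   -0.17]
[5.47 9.37 0.28]
```

View pics/f1.png

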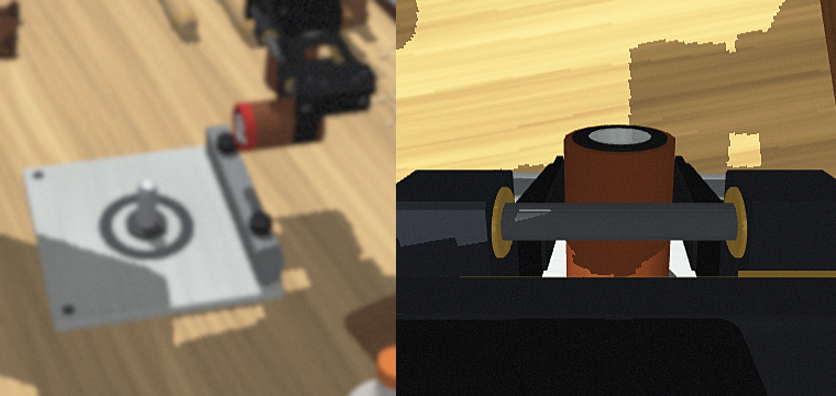

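```bash
python3 -m crank '[[5,9,0,1,40],[5,9,25,1,40],[5,9,45,1,40],[5,9,50,1,40],[5,9,54,1,40],[5,9,58,1,40],[5,9,62,1,40],[5,9,62,1,40]]'
```

```text
t: 7.62
eef_pos: [667.8, -179.5, 71.7]
tcp_rot: [3.141, -0.005, -0.191]
ft_force: [3.4, 0.6, 3.5]
opening: 0.502
grip_force: 30.0
```

```bash
python3 -m crank '[[0,0,5,0,40],[0,0,10,0,40],[0,0,15,0,40],[0,0,20,0,40],[0,0,24,0,40],[0,0,24,0,40]]'; python3 - <<'E'
from h import *
c=env.read_camera("side");a=env.read_camera("wrist")
f=lambda im,x,y,w,h,k:cv2.resize(im[y:y+h,x:x+w],None,fx=k,fy=k,interpolation=cv2.INTER_CUBIC)
o=np.hstack([f(c["img"],330,200,90,90,4.4),f(a["img"],120,120,400,360,1.1)]);cv2.imwrite("pics/f2.png",o)
E
```

```text
t: 8.12
eef_pos: [666.9, -179.3, 46.4]
tcp_rot: [-3.142, -0.002, -0.191]
ft_force: [5.7, 0.9, 4.3]
opening: 0.505
grip_force: 30.0
```

View pics/f2.png

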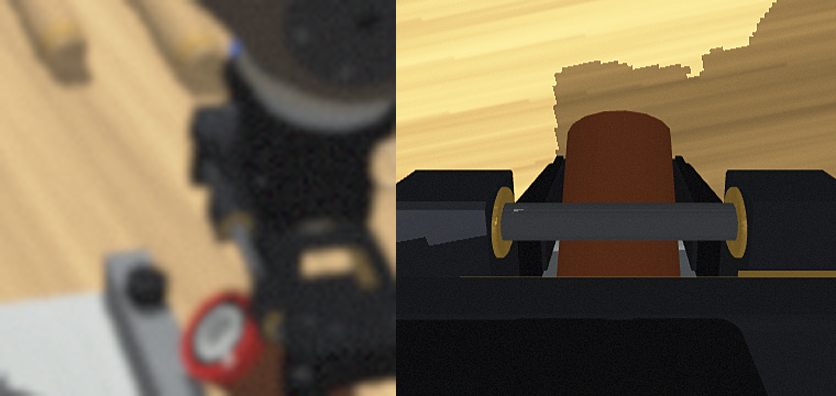

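The side view shows the red end up and leaning on the fence at about 45°, (220,340) in the crop. Next I back off from the fence and roll the drum over its lower rim on the bench.

```bash
python3 -m crank '[[12,0,0,0,40],[12,0,4,0,40],[15,0,6,0,40],[18,0,7,0,40],[21,0,8,0,40],[24,0,9,0,40],[27,0,10,0,40],[30,0,12,0,40],[33,0,14,0,40],[35,0,15,0,40]]'
```

```text
t: 9.05
eef_pos: [701.1, -186.2, 33.3]
tcp_rot: [3.141, -0.002, -0.191]
ft_force: [-1.6, 1.0, 17.6]
opening: 0.503
grip_force: 30.0
```

```bash
python3 -m crank '[[0,0,0,0,40],[0,0,0,0,40]]'; python3 - <<'E'
from h import *
c=env.read_camera("side");a=env.read_camera("wrist")
f=lambda im,x,y,w,h,k:cv2.resize(im[y:y+h,x:x+w],None,fx=k,fy=k,interpolation=cv2.INTER_CUBIC)
o=np.hstack([f(c["img"],340,200,90,90,4.4),f(a["img"],120,120,400,360,1.1)]);cv2.imwrite("pics/f3.png",o)
E
```

```text
t: 9.22
eef_pos: [701.2, -186.3, 33.2]
tcp_rot: [3.141, -0.003, -0.191]
ft_force: [1.0, 0.5, 16.9]
opening: 0.502
grip_force: 30.0
```

View pics/f3.png

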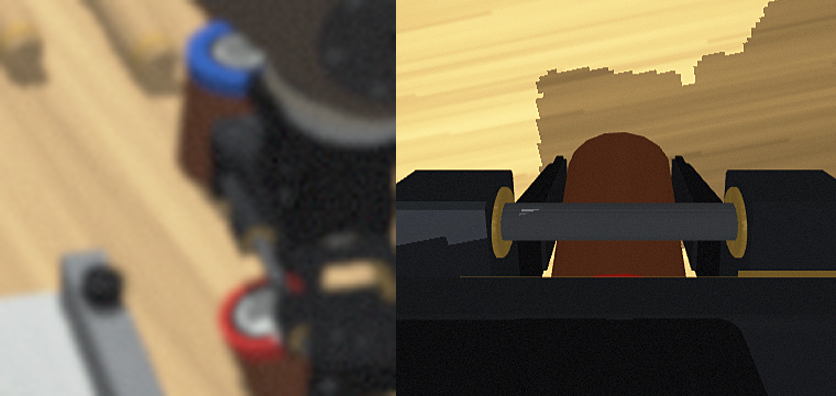

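```bash
python3 -m crank '[[1,0,1,0,40],[2,0,2,0,40],[3,0,3,0,40],[3,0,4,0,40],[3,0,4,0,40]]'
```

```text
t: 9.73
eef_pos: [704.9, -187.1, 30.0]
tcp_rot: [3.141, -0.005, -0.191]
ft_force: [2.9, 0.8, 18.7]
opening: 0.503
grip_force: 30.0
```

```bash
python3 -m crank '[[1,0,1,0,40],[2,0,2,0,40],[3,0,3,0,40],[3,0,4,0,40],[3,0,4,0,40]]'; python3 - <<'E'
from h import *
c=env.read_camera("scene");a=env.read_camera("wrist");b=env.read_camera("side")
f=lambda im,x,y,w,h,k:cv2.resize(im[y:y+h,x:x+w],None,fx=k,fy=k,interpolation=cv2.INTER_CUBIC)
cv2.imwrite("pics/f4.png",np.hstack([f(c["img"],195,200,66,90,4.4),f(b["img"],355,220,66,90,4.4),f(a["img"],220,220,200,360,1.1)[:,:]if 0 else f(a["img"],260,220,120,240,1.65)]))
E
```

```text
t: 10.15
eef_pos: [708.3, -187.8, 26.4]
tcp_rot: [3.141, -0.006, -0.191]
ft_force: [3.1, 1.2, 20.0]
opening: 0.5
grip_force: 30.0
```

View pics/f4.png

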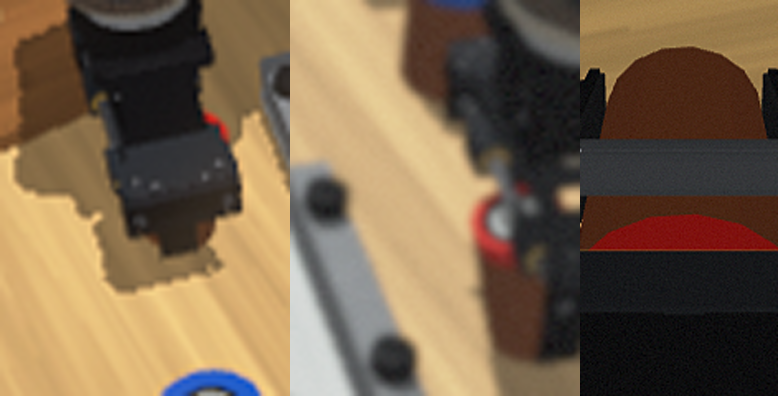

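```bash
cat >> h.py <<'E'
from scipy.optimize import least_squares
def tilt():
    a=env.read_camera("wrist");s=env.state();T=Ro.from_euler('xyz',s["tcp_rot"]).as_matrix();p=s["eef_pos"]
    hs=cv2.cvtColor(a["img"][:,316:330],cv2.COLOR_BGR2HSV).astype(int);H,S,V=np.median(hs,1).T
    col=np.median(a["img"][:,316:330].astype(int),1)
    r1=next(r for r in range(150,300) if col[r,2]<110 and col[r,1]<60 and col[r,2]>40)
    red=[r for r in range(250,400) if S[r]>180 and (H[r]<5 or H[r]>175) and V[r]>90]
    print("rows",r1,red[:1],red[-1:])
    def pt(th,t,sg,c):
        u=np.array([-np.cos(th),0,-np.sin(th)]);n=np.array([np.sin(th),0,-np.cos(th)])
        return p+T@(np.array([0,0,c])+(t-sg)*u+24*n)
    f=lambda v:[proj(a,pt(v[0],0,v[1],10))[1]-r1]+([proj(a,pt(v[0],70,v[1],10))[1]-red[0]] if red else [v[1]-22.5])
    v=least_squares(f,[1.4,22.5]).x;print("tilt",np.degrees(v[0]),"s",v[1],"rim z",(pt(v[0],0,v[1],10))[2],"top",pt(v[0],80,v[1],10))
E
python3 -c "
from h import *
tilt()"
```

```text
rows 249 [350] [370]
tilt 84.15235557474644 s -7.524366546771666 rim z 26.47683347677683 top [ 722.47561795 -190.4318451   106.00590824]
```

```bash
python3 - <<'E'
s=open('h.py').read()
i=s.index("    def pt(th")
s=s[:i]+'''    def pt(th,t,e,k):
        u=np.array([-np.cos(th),0,-np.sin(th)]);n=np.array([np.sin(th),0,-np.cos(th)])
        q=np.array([e,0,0])+t*u+k*24*n;q[2]+=p[2]-24*np.cos(th)
        return p+T@q
    f=lambda v:[proj(a,pt(v[0],0,v[1],1))[1]-r1,proj(a,pt(v[0],70,v[1],1))[1]-red[0]]
    v=least_squares(f,[1.4,0]).x;print("tilt",np.degrees(v[0]),"e",v[1],"top",pt(v[0],80,v[1],0),"res",f(v))
'''
open('h.py','w').write(s)
E
python3 -c "
from h import *
tilt()
s=env.state();print(s['ft_force'],s['eef_pos'],s['moment'])"
```

```text
rows 249 [350] [370]
tilt 79.03102898505948 e -5.3500171979531315 top [ 687.73308925 -183.73758688   82.96979492] res [np.float64(-3.126388037344441e-13), np.float64(5.684341886080802e-14)]
[ 2.89186986e+00 -1.55236270e-02  2.08196679e+01] [ 708.28199037 -187.7729667    26.39693268] [ 0.16816821 -0.06112248 -0.02401951]
```

```bash
python3 -m crank '[[1,0,1,0,40],[2,0,2,0,40],[3,0,3,0,40],[4,0,4,0,40],[4,0,4,0,40]]'; python3 -c "
from h import *
tilt()"
```

```text
t: 10.82
eef_pos: [712.1, -188.5, 22.4]
tcp_rot: [3.141, -0.006, -0.191]
ft_force: [3.3, 1.3, 21.1]
opening: 0.503
grip_force: 30.0
rows 255 [342] [370]
tilt 84.27232572880152 e -8.853845247418906 top [ 695.19916248 -185.20499377   81.89434281] res [np.float64(7.560174708487466e-12), np.float64(-3.467448550509289e-12)]
```

```bash
python3 -m crank '[[0,0,-2,0,40],[0,0,-2,0,60],[0,0,-2,0,70],[0,0,-2,0,80],[0,0,-2,0,90],[0,0,-2,0,95],[0,0,-2,0,95],[0,0,-2,0,95]]'
```

```text
t: 11.53
eef_pos: [710.2, -187.8, 20.9]
tcp_rot: [-3.141, 0.0, -0.191]
ft_force: [-0.0, -1.2, 0.8]
opening: 0.938
grip_force: 0.0
```

```bash
python3 -m crank '[[0,0,-2,0,95],[0,0,-30,0,95],[0,0,-60,0,95],[0,0,-100,0,95],[0,0,-140,0,95],[0,0,-180,0,95],[0,0,-180,0,95],[0,0,-180,0,95]]'; python3 - <<'E'
from h import *
np.set_printoptions(precision=1,suppress=True)
a=env.read_camera("wrist");np.savez("pics/w5.npz",**a)
for n in("scene","side","wrist"):
    c=env.read_camera(n);im=c["img"];np.savez(f"pics/{n}5.npz",**c)
    h=cv2.cvtColor(im,cv2.COLOR_BGR2HSV)
    m=(((h[...,0]<5)|(h[...,0]>175))&(h[...,1]>170)&(h[...,2]>90)).astype(np.uint8)
    k,l,st,ce=cv2.connectedComponentsWithStats(m)
    print(n,[(st[i].tolist(),ce[i].round(1).tolist(),at(c,ce[i],80)) for i in range(1,k) if st[i,4]>25],proj(c,(697,-186,80)))
E
```

```text
t: 12.2
eef_pos: [710.9, -188.1, 204.2]
tcp_rot: [3.141, -0.005, -0.191]
ft_force: [-0.4, 0.0, -1.2]
opening: 0.999
grip_force: 0.0
scene [([224, 227, 17, 14, 109], [232.4, 234.9], array([ 708.3, -175. ,   80. ])), ([416, 349, 20, 10, 53], [426.5, 351.9], array([490.4, 372.3,  80. ]))] [234.6 231. ]
side [([404, 269, 13, 11, 52], [409.1, 275.8], array([ 681.9, -203.8,   80. ]))] [411.2 269. ]
wrist [([293, 211, 61, 61, 1239], [322.1, 239.3], array([ 706.5, -186.8,   80. ]))] [323.4 250.9]
```

```bash
python3 -m crank '[[-200,0,0,0,95],[-200,0,0,0,95],[-200,0,0,0,95],[-200,0,0,0,95],[-200,0,0,0,95],[-200,0,0,0,95],[-200,0,0,0,95],[-200,0,0,0,95]]'; python3 - <<'E'
from h import *
np.set_printoptions(precision=1,suppress=True)
c=env.read_camera("wrist");np.savez("pics/w6.npz",**c)
b=dict(np.load("pics/w5.npz"));s=env.state();print(s["eef_pos"],s["tcp_rot"])
u,v=proj(c,(514.7,-149.6,18)).astype(int);print(u,v)
f=lambda im,x,y,w,h,k:cv2.resize(im[y:y+h,x:x+w],None,fx=k,fy=k,interpolation=cv2.INTER_CUBIC)
print(290-5,205,u-40,v-40)
cv2.imwrite("pics/last.png",np.hstack([f(b["img"],285,203,78,78,5),f(c["img"],u-40,v-40,80,78,5)]))
E
```

```text
t: 13.07
eef_pos: [514.5, -150.0, 200.8]
tcp_rot: [-3.141, -0.0, -0.192]
ft_force: [-0.3, 0.0, -0.6]
opening: 0.999
grip_force: 0.0
[ 514.8 -150.1  200.6] [-3.1  0.  -0.2]
321 219
285 205 281 179
```

View pics/last.png

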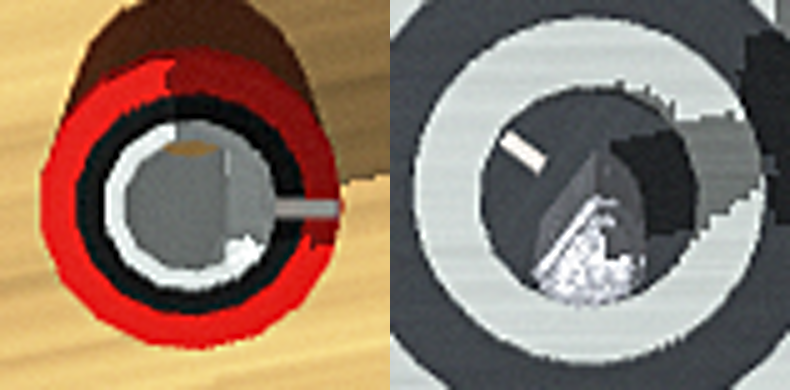

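The last view shows the drum's white line at crop (275–338,208) with its face centred at (190,199). The flange's line is at (505,138)–(543,165) with the flange centred at (588,195).

```bash
python3 - <<'E'
from h import *
np.set_printoptions(precision=2,suppress=True)
b=dict(np.load("pics/w5.npz"));c=dict(np.load("pics/w6.npz"))
L=lambda x,y,z:at(b,(285+x/5-.4,203+y/5-.4),z)
F=lambda x,y,z=18:at(c,(281+(x-390)/5-.4,179+y/5-.4),z)
hd=lambda p,q:np.degrees(np.arctan2(*(q-p)[[1,0]]))
# drum face edge by mask ellipse
h=cv2.cvtColor(b["img"],cv2.COLOR_BGR2HSV);m=(((h[...,0]<5)|(h[...,0]>175))&(h[...,1]>150)&(h[...,2]>60)).astype(np.uint8)
m[:200]=0;m[285:]=0
pts=[L(40,200,80),L(340,208,80),L(190,348,80),L(85,305,80),L(295,305,80)]
from scipy.optimize import least_squares
fit=lambda P:least_squares(lambda v:[np.hypot(p[0]-v[0],p[1]-v[1])-v[2] for p in P],[P[0][0],P[0][1],24]).x
cd=fit(pts);print("drum",cd)
bore=[L(105,205,80),L(190,295,80),L(190,120,80),L(275,205,80)];cb=fit(bore);print("bore",cb)
i,o=L(275,208.5,80),L(338,207.5,80);C=np.array([*cb[:2],80]);C2=np.array([*cd[:2],80])
print("line heading",hd(i,o),hd(C,o),hd(C2,o),"flat edge",hd(L(226,155,80),L(226,255,80)))
fl=[F(480,195),F(697,195),F(588,87),F(588,303)];cf=fit(fl);print("flange",cf)
i,o=F(543,165),F(505,138);C=np.array([*cf[:2],18]);print("line",hd(i,o),hd(C,o),hd(C,i),"r",np.linalg.norm(o-C),np.linalg.norm(i-C))
print("mid line",hd(C,F(524,151.5)))
E
```

```text
drum [ 703.89 -187.04   23.93]
bore [ 703.31 -186.91   14.02]
line heading -100.13192393360372 -100.61317030394117 -102.04766465126431 flat edge 169.22184163104282
flange [ 516.64 -148.55   20.76]
line 43.04115176275867 43.38710348334224 43.6759739195355 r 19.34243742327083 10.540977007411998
mid line 43.488758569673415
```

```bash
python3 -m crank '[[193,0,0,-90,95],[193,0,0,-90,95],[193,0,0,-90,95],[193,0,0,-90,95],[193,0,0,-90,95],[193,0,0,-90,95],[193,0,0,-90,95],[193,0,0,-90,95],[193,0,0,-90,95],[193,0,0,-90,95]]'; python3 -m crank '[[0,0,0,-19,95],[0,0,0,-19,95],[0,0,0,-19,95],[0,0,0,-19,95]]'; python3 -c "
from h import *
s=env.state();print(totool(np.array([703.9,-187,32])-s['eef_pos']),s['joints'].round(2),np.degrees(s['tcp_rot'][2]))"
```

```text
t: 13.95
eef_pos: [704.3, -186.5, 199.7]
tcp_rot: [-3.14, 0.0, 1.065]
ft_force: [0.0, -0.0, -0.1]
opening: 0.999
grip_force: 0.0
t: 14.28
eef_pos: [704.2, -186.5, 199.9]
tcp_rot: [-3.141, -0.0, 1.394]
ft_force: [-0.2, 0.3, -0.1]
opening: 0.999
grip_force: 0.0
[-5.51222626e-01 -1.56626224e-02  1.67853472e+02] [-0.35  0.67  1.31  0.    1.16 -0.17] 79.88053990162673
```

```bash
python3 -m crank '[[0,0,40,0,95],[0,0,80,0,95],[0,0,120,0,95],[0,0,150,0,95],[0,0,165,0,95],[0,0,165,0,95],[0,0,165,0,60],[0,0,165,0,50],[0,0,165,0,46],[0,0,165,0,46]]';python3 -m crank '[[0,0,0,0,46],[0,0,0,0,46],[0,0,0,0,46],[0,0,0,0,46],[0,0,0,0,46]]'
```

```text
t: 15.12
eef_pos: [704.2, -186.8, 38.2]
tcp_rot: [3.139, 0.0, 1.39]
ft_force: [0.8, 0.5, -0.2]
opening: 0.778
grip_force: 0.0
t: 15.53
eef_pos: [703.6, -186.6, 36.3]
tcp_rot: [3.141, -0.0, 1.39]
ft_force: [0.5, 0.2, 2.3]
opening: 0.502
grip_force: 30.0
```

```bash
python3 -m crank '[[0,0,0,0,95],[0,0,0,0,95],[0,0,0,0,95],[0,0,0,0,95],[0,0,0,0,95],[0,0,-40,0,95],[0,0,-80,0,95],[0,0,-120,0,95],[0,0,-160,30,95],[0,0,-200,30,95]]';python3 -m crank '[[0,0,-28,74,95],[0,0,-28,74,95],[0,0,-28,74,95],[0,0,-28,74,95],[0,0,-28,74,95],[0,0,-28,74,95],[0,0,-28,74,95],[0,0,-28,74,95],[0,0,-28,74,95],[0,0,-28,74,95]]'
```

```text
t: 16.37
eef_pos: [703.1, -186.4, 238.1]
tcp_rot: [-3.142, -0.0, 1.135]
ft_force: [0.5, -0.2, 0.5]
opening: 0.998
grip_force: 0.0
t: 17.2
eef_pos: [703.3, -186.5, 264.0]
tcp_rot: [-3.141, 0.0, -0.116]
ft_force: [-0.4, 0.4, 0.6]
opening: 0.997
grip_force: 0.0
```

```bash
python3 -m crank '[[0,0,1,4,95],[0,0,1,4,95],[0,0,1,4,95],[0,0,1,4,95]]'; cat > circ.py <<'E'
from h import *
def circ(c,z,r,cen,angs,sign,lo=-4,hi=4,show=True):
    """edge points by radial gradient in the plane z, robust circle of known radius"""
    g=cv2.GaussianBlur(c["img"],(0,0),.8).astype(np.float32);P=[]
    for a in np.radians(angs):
        rr=np.arange(r+lo,r+hi,.1);X=[[cen[0]+q*np.cos(a),cen[1]+q*np.sin(a),z] for q in rr]
        uv=np.array([proj(c,x) for x in X],np.float32)[None]
        v=cv2.remap(g,uv[...,0],uv[...,1],cv2.INTER_CUBIC)[0]
        w=v[:,1] ;d=np.gradient(w)*sign;k=d.argmax()
        if d[k]>1: P.append(X[k][:2])
    P=np.array(P)
    f=least_squares(lambda v:np.hypot(*(P-v[:2]).T)-v[2],[*cen,r],loss="soft_l1",f_scale=.2)
    res=np.abs(f.fun);return f.x,len(P),np.median(res)
E
python3 - <<'E'
from circ import *
np.set_printoptions(precision=2,suppress=True)
c=env.read_camera("wrist");s=env.state();np.savez("pics/w7.npz",**c,tcp=s["eef_pos"])
print(s["eef_pos"],s["tcp_rot"])
A=np.arange(0,360,4)
# drum: bench is bright in green, collar dark -> rising; far side (camera side) shows brown body: skip
d=s["eef_pos"][:2]
for sect in (A,np.arange(100,250,4)):
    print("drum",circ(c,80,24,d,sect,1))
print("bore ring 14",circ(c,80,14,d,A,-1,-3,3))
w=dict(np.load("pics/w6.npz"));t=np.array([514.8,-150.1])
for sect in (np.arange(0,360,4),np.arange(20,160,4),np.arange(60,200,4)):
    print("flange",circ(w,18,21,(516.6,-148.6),sect,1),t)
E
```

```text
t: 17.53
eef_pos: [703.4, -186.5, 263.1]
tcp_rot: [-3.141, 0.0, -0.177]
ft_force: [-0.7, 0.2, -0.1]
opening: 0.998
grip_force: 0.0
[ 703.4  -186.5   263.11] [-3.14  0.   -0.18]
drum (array([ 704.  , -187.32,   24.42]), 77, np.float64(0.3831100273234114))
drum (array([ 703.25, -187.09,   23.93]), 38, np.float64(0.2628370236079167))
bore ring 14 (array([ 703.21, -186.98,   13.85]), 88, np.float64(0.24367698617153888))
flange (array([ 516.41, -148.8 ,   21.17]), 90, np.float64(0.30083727962984597)) [ 514.8 -150.1]
flange (array([ 516.26, -149.76,   21.86]), 35, np.float64(0.15575455608064104)) [ 514.8 -150.1]
flange (array([ 515.94, -148.71,   20.89]), 35, np.float64(0.17362879038003243)) [ 514.8 -150.1]
```

```bash
python3 -m crank '[[0,0,40,0,95],[0,0,80,0,95],[0,0,120,0,95],[0,0,160,0,95],[0,0,190,0,95],[0,0,203,0,95],[0,0,203,0,95],[0,0,203,0,60],[0,0,203,0,46],[0,0,203,0,46]]';python3 -m crank '[[0,0,0,0,40],[0,0,0,0,40],[0,0,0,0,40],[0,0,0,0,40],[0,0,0,0,40],[0,0,0,0,40]]'
```

```text
t: 18.42
eef_pos: [704.5, -186.9, 62.7]
tcp_rot: [3.141, -0.004, -0.179]
ft_force: [-0.8, -0.4, -0.2]
opening: 0.847
grip_force: 0.0
t: 18.92
eef_pos: [703.5, -186.5, 60.3]
tcp_rot: [-3.142, -0.0, -0.18]
ft_force: [-0.5, 0.2, 1.9]
opening: 0.503
grip_force: 30.0
```

```bash
python3 -m crank '[[0,0,-30,0,40],[0,0,-60,0,40],[0,0,-85,0,40],[-40,-1,-85,-10,40],[-80,-2,-85,-25,40],[-120,-3,-85,-32,40],[-160,-4,-85,-39,40],[-191,-4,-85,-46,40],[-191,-4,-85,-53,40],[-191,-4,-85,-60,40]]';python3 -m crank '[[0,0,0,-85,40],[0,0,0,-85,40],[0,0,0,-85,40],[0,0,0,-85,40],[0,0,0,-85,40],[0,0,0,-85,40],[0,0,0,-85,40],[0,0,0,-85,40],[0,0,0,-85,40],[0,0,0,-85,40]]'; python3 -m crank '[[0,0,0,-10,40],[0,0,0,-10,40],[0,0,0,-10,40]]'; python3 -c "
from h import *
s=env.state();print(totool(np.array([516.6,-148.3,145])-s['eef_pos']),np.degrees(s['tcp_rot']))"
```

```text
t: 19.75
eef_pos: [514.7, -148.1, 145.5]
tcp_rot: [-3.141, 0.0, 0.701]
ft_force: [0.6, -0.3, -1.4]
opening: 0.501
grip_force: 30.0
t: 20.58
eef_pos: [516.1, -148.4, 144.9]
tcp_rot: [-3.141, -0.0, 1.952]
ft_force: [-0.2, -0.3, -1.9]
opening: 0.504
grip_force: 30.0
t: 20.83
eef_pos: [516.1, -148.4, 144.9]
tcp_rot: [-3.141, -0.0, 2.122]
ft_force: [0.5, -0.3, -1.5]
opening: 0.507
grip_force: 30.0
[-0.18270449  0.50089551 -0.0802308 ] [-1.79990201e+02 -2.10315688e-02  1.21592026e+02]
```

```bash
python3 -m crank '[[0,0.5,0,-12.3,40],[0,0.5,0,-12.3,40],[0,0.5,0,-12.3,40],[0,0.5,12,-12.3,40],[0,0.5,12,-12.3,40],[0,0.5,12,-12.3,40]]'; python3 -c "
from h import *
s=env.state();print(totool(np.array([516.6,-148.3,133])-s['eef_pos']),np.degrees(s['tcp_rot']))"
```

```text
t: 21.33
eef_pos: [516.4, -148.1, 132.8]
tcp_rot: [-3.141, -0.001, 2.331]
ft_force: [0.3, -0.6, -2.2]
opening: 0.502
grip_force: 30.0
[-0.29701614  0.00552153 -0.20482865] [-1.79978022e+02 -6.55837869e-02  1.33573522e+02]
```

Aligned to within about 0.3 mm and 0.3°. Now I lower it slowly, watching the force.

```bash
python3 -m crank '[[0,0,3,0,40],[0,0,5,0,40],[0,0,7,0,40],[0,0,8,0,40],[0,0,9,0,40],[0,0,9,0,40]]'; python3 -m crank '[[0,0,1,0,40],[0,0,2,0,40],[0,0,3,0,40],[0,0,4,0,40],[0,0,4,0,40]]'
```

```text
t: 21.83
eef_pos: [516.6, -148.2, 124.0]
tcp_rot: [3.142, -0.0, 2.334]
ft_force: [-1.7, -0.2, -2.9]
opening: 0.506
grip_force: 30.0
t: 22.25
eef_pos: [516.6, -148.2, 119.9]
tcp_rot: [-3.142, -0.0, 2.334]
ft_force: [-0.4, 0.3, -2.6]
opening: 0.503
grip_force: 30.0
```

```bash
python3 -m crank '[[0,0,3,0,40],[0,0,7,0,40],[0,0,11,0,40],[0,0,15,0,40],[0,0,19,0,40],[0,0,19,0,40]]'; python3 -m crank '[[0,0,4,0,40],[0,0,8,0,40],[0,0,12,0,40],[0,0,16,0,40],[0,0,19,0,40],[0,0,21,0,40],[0,0,22.5,0,40],[0,0,22.5,0,40]]'
```

```text
t: 22.75
eef_pos: [516.3, -148.1, 100.1]
tcp_rot: [-3.141, -0.001, 2.335]
ft_force: [-0.7, 0.7, -1.4]
opening: 0.504
grip_force: 30.0
t: 23.42
eef_pos: [516.7, -148.2, 78.4]
tcp_rot: [3.142, -0.0, 2.335]
ft_force: [-0.5, -0.2, -3.4]
opening: 0.501
grip_force: 30.0
```

Down to 78.4, where 78.3 is home; I press lightly to confirm contact, then release.

```bash
python3 -m crank '[[0,0,0.5,0,40],[0,0,1,0,40],[0,0,1,0,40]]'
```

```text
t: 23.67
eef_pos: [516.7, -148.2, 78.2]
tcp_rot: [3.141, 0.001, 2.335]
ft_force: [-0.8, 0.4, 5.7]
opening: 0.506
grip_force: 30.0
```

```bash
python3 -m crank '[[0,0,0,0,55],[0,0,0,0,70],[0,0,0,0,85],[0,0,0,0,95],[0,0,0,0,95],[0,0,0,0,95],[0,0,0,0,95]]'; python3 -m crank '[[0,0,-20,0,95],[0,0,-60,0,95],[0,0,-100,0,95],[0,0,-140,0,95],[0,0,-170,0,95],[0,0,-170,0,95],[0,0,-170,0,95]]'; python3 - <<'E'
from circ import *
np.set_printoptions(precision=2,suppress=True)
c=env.read_camera("wrist");print(env.state()["eef_pos"])
for z in (96,98,100): print(z,circ(c,z,14,(516.6,-148.3),np.arange(0,360,4),-1,-3,3),circ(c,z,24,(516.6,-148.3),np.arange(230,400,4),1))
s=env.read_camera("scene");s0=dict(np.load("pics/scene0.npz"))
d=cv2.absdiff(s["img"],s0["img"]).max(2)
for n,(x,y,w,h) in dict(purple=(408,350,30,40),spare=(229,283,30,40),chisels=(255,330,90,95),mallet=(378,370,50,80),glue=(220,138,26,50)).items(): print(n,(d[y:y+h,x:x+w]>60).mean())
E
```

```text
t: 24.25
eef_pos: [516.6, -148.2, 77.5]
tcp_rot: [3.142, -0.0, 2.335]
ft_force: [-0.4, 0.2, 0.0]
opening: 0.935
grip_force: 0.0
t: 24.83
eef_pos: [516.9, -148.3, 249.0]
tcp_rot: [3.14, 0.003, 2.335]
ft_force: [-0.4, -0.0, -1.0]
opening: 1.0
grip_force: 0.0
[ 516.42 -148.08  247.49]
96 (array([ 516.93, -148.88,   13.9 ]), 90, np.float64(0.20715467291481726)) (array([ 514.2 , -146.96,   27.41]), 37, np.float64(0.6164503954903964))
98 (array([ 516.55, -148.57,   13.79]), 90, np.float64(0.18411331381015295)) (array([ 511.01, -143.3 ,   31.33]), 37, np.float64(0.32988020560923204))
100 (array([ 516.21, -148.21,   13.76]), 90, np.float64(0.1974767521971339)) (array([ 510.8 , -143.13,   31.05]), 37, np.float64(0.35936169201970714))
purple 0.0
spare 0.0
chisels 0.0
mallet 0.0
glue 0.003076923076923077
```

The drum sits concentric with the spindle at home height, the gripper is clear, and the purple drum, spare, chisels, mallet and glue haven't moved.

```bash
python3 -c "
from cell import env
print(env.job_done())"
```

```text
the job is handed in; nothing more can be done
None
```

The red-collared drum was stood upright on the bench red end up, released, regripped from above and slid fully home on the spindle with its flat matched, then let go; the job was handed in at about 25 s, and no verdict came back.

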